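Blow out the locating corner and hold a V-block in it

TASK

Clean out the corner of the locating fixture first: while the V-block is still away from the fixture, press the red cap of the air-duster can fully down and let it spring back up. Then put the V-block flat on the fixture plate, square in the corner and flush against both low stops, and finish while still holding it there, pressing it definitely against both stops at once. Leave the other things on the bench as they stand.

Things in the scene. Friction and masses are not known exactly. Their poses are not given: they have to be found in the camera images.
- duster_cap (a joint): travel of the red sprung cap on top of the blue and white air-duster can (can 47 mm across, in a black holder fixed to the bench): 0 = up, 0.006 m = fully down; the cap starts to move at about 2 N, is fully down at about 6 N and springs back by itself
- cap_top (a point): centre of the flat top of the red cap (27 mm across), about 114 mm above the bench when up; the cap moves straight down. Its short white nozzle points along this point's +x axis, towards the fixture's corner. The can stands beside the fixture
- corner (a point): fixed aluminium plate 120 x 120 x 10 mm on the bench with two dark steel stops 12 mm high on it, all ground smooth. This point: on the plate's top, where the lines of the stop faces meet; z up, x and y along the plate's edges. Far stop's face: plane x = 0, looks to -x; side stop's face: plane y = 0, looks to +y. The block belongs at x < 0, y > 0. Plate spans x -105 to 15, y -15 to 105 mm
- far_stop: dark steel bar 14 x 78 x 12 mm, long along the fixture's y, fixed on the plate at its far edge; origin under its middle, at plate-top height; its near face is 7 mm to -x of that
- side_stop: dark steel bar 78 x 14 x 12 mm, long along the fixture's x, fixed on the plate at its right edge; origin under its middle, at plate-top height; its inner face is 7 mm to +y of that
- v_block_center (a point): centre, half-way up, of the loose grey steel V-block, about 0.36 kg: 40 mm long along its x (the V groove runs that way along the top), 44 mm wide along its y, 34 mm tall. Grasp it across the plain sides, 44 mm apart (its y), high enough that the fingers clear the 12 mm stops. It lies on the bench at first; in the corner any of the four square ways round will do, V upward
- plug_gauge_black: loose bystander: double-ended plug gauge with black handle, 112 x 27 x 24 mm, lying; origin under its middle. To be left alone
- plug_gauge_grey: loose bystander: double-ended plug gauge with dark grey handle, 112 x 27 x 24 mm, lying; origin under its middle. To be left alone
- brass_weight: loose bystander: brass test weight with a knob, 28 mm across, 45 mm tall; origin under its middle. To be left alone
Things that resemble listed ones, but are neither listed nor needed, are in the scene too. Of the things like the part that bears v_block_center, leave any that is orange; of the rest the smaller one is meant.

How it is judged:
By the outcome, as a careful person would: the job done as asked, in the order asked, and still so for the second after the job is handed in, while the arm keeps its last pose, push and grip.
It also fails if it takes over 72 s, if anything falls off the work surface, if the arm or the gripper's body presses on something with over 40 N, if the wrist force passes 120 N, or if a joint passes its speed limit or range.

ROBOT

A 6-joint arm with a two-finger parallel gripper is mounted at the origin on a cart in front of the work surface, level with it; the furniture and walls round the work are solid. World frame = base frame: x ahead of the robot, y to its left, z up, the work surface at z = 0. Lengths are in m, angles in rad, forces in N, time in s.
With the tool pointing down it reaches from about 0.35 to 0.775 m from the base axis. Payload 7.3 kg.
Tool frame: the origin (TCP) lies at the very end of the fingers, on their centre line; the grasp point (between the pads) lies 19 mm behind it; z points along the fingers, y is the line along which they close (so a half turn about z gives the same grasp; the last joint's range is limited). The gripper opens to 92 mm and grips with 3 to 60 N. Pads are 19 mm wide; open, the fingers measure 130 mm over their backs; the gripper's body (75 mm by 190 mm) begins 47 mm behind the grasp point.
Start: joints at [1.168, 0.342, 1.524, -0, 1.275, -0.146], TCP at [0.133, 0.508, 0.227] pointing down, gripper open.
Joint ranges: [-2.53, 2.53], [-0.77, 2.02], [0.04, 2.7], [-1, 4.14], [0.28, 2.66], [-3.11, 3.11]. Speed limits (rad/s): [2.57, 2.57, 3.14, 3.14, 3.14, 3.14].

INTERFACE

Orientations are given as [roll, pitch, yaw] about the fixed x, y, z axes, in that order (R = Rz(yaw) Ry(pitch) Rx(roll)).
In Python, from cell import robot gives the robot as it stands. The module is installed in compiled form; this text tells all that it offers.
- The arm moves only by the tool arm_command, never from a script. Its argument "moves" is a list of rows, each a list of 3 entries, a list of its own where there are three numbers: the shift along the tool's x, y, z in m, then the turn, a rotation vector about the tool's x, y, z in rad, then the finger opening in m, from 0 to 0.0918. In form: [[[dx, dy, dz], [ax, ay, az], claw], ...]. A call has exactly 5 rows; each row is the pose to reach, as a shift and turn from the pose commanded when the call began, along the tool's axes at that moment; what a row does not reach only later rows make up. A row lasts 1/10 s, in which the tool goes at most 50 mm and 8.59 degrees, less where a joint would pass 70% of its speed; a pose out of reach is approached as far as the arm can. A call with a gripper value outside its range is refused whole. The fingers move at their own pace and stop on an object; "squeeze" is the grip in N (left out, the last holds). Time passes only in rows, so rows that repeat a pose let the fingers close, or fill a call up. It gives the time, the measured TCP pose, the force, the opening and the grip force at its end, in the units of the state.
- robot.observe(): the state, without advancing time (a new reading comes with each control period).
- robot.read_camera(name): name is "scene" or "top" or "wrist"; returns the picture (480x640x3 uint8, red, green, blue); there is no depth.
- robot.camera_model(name): a dict with "fx", "fy", "cx", "cy" (pixels), "R" (3x3) and "t" (3): a world point X has camera coordinates R X + t. Camera axes: x right, y down, z forward; pixel columns grow to the right and rows downward; lengths in m; the calibration is good to about 2 mm. A picture is of the moment at which its call begins: read the wrist's pose just before it. camera_model takes no time and is no camera call; for the wrist camera it gives the pose at the moment of the call.
- robot.hand_in(): hands the job in; it is judged then, once.
The state is a dict: "time": time; "qpos": joint angles; "qvel": joint speeds; "joint_efforts": joint torques, N m; "tool_pos": TCP position; "tool_rot": TCP orientation; "contact_force": force on the tool from outside, world axes, zero at the start; "torque": the same for the moment, N m; "opening": finger opening in m; "grip_force": force on a finger pad.
Only numpy, scipy, OpenCV 4.12 (cv2) and the standard library are available. Lean on these libraries where they do the work, as an engineer would, in place of code of your own. Each camera call takes 0.05 s, during which the arm holds its last target. There are 200 camera calls.

## Working session

There is one attempt and no reset: what is moved stays moved. The work goes in short steps, Python scripts to look and compute and a tool call to move; the robot and the scene stay as the last step left them, time stands still between calls to the robot, and variables do not carry over. Pictures are saved under pics/ and viewed, at most 10 in all, crops included, and the job is handed in when it is done.

Besides the shell and the picture viewer there is one more tool, called as name(argument=value, ...) on one line, values as JSON. arm_command: Moves the arm, as the interface text tells. Its arguments: {"type":"object","properties":{"moves":{"type":"array"},"squeeze":{"type":"number"}},"required":["moves"]}

```bash
mkdir -p pics; cat > h.py <<'E'
import numpy as np, cv2
from cell import robot
def snap(n,f):
    m=robot.camera_model(n); im=robot.read_camera(n)
    cv2.imwrite('pics/'+f+'.png',im[:,:,::-1]); np.savez('pics/'+f+'.npz',**{k:np.array(m[k]) for k in m})
    return im,m
def ray(m,uv,z):
    uv=np.atleast_2d(np.array(uv,float)); R=np.array(m['R']);t=np.array(m['t'])
    d=np.c_[(uv[:,0]-m['cx'])/m['fx'],(uv[:,1]-m['cy'])/m['fy'],np.ones(len(uv))]@R
    c=-R.T@t
    return c+d*((z-c[2])/d[:,2])[:,None]
def proj(m,X):
    p=np.atleast_2d(X)@np.array(m['R']).T+m['t']; return np.c_[m['fx']*p[:,0]/p[:,2]+m['cx'],m['fy']*p[:,1]/p[:,2]+m['cy']]
E
python3 - <<'E'
from h import *
for n in("top","scene"):
    im,m=snap(n,n+'0'); print(n,m)
print(robot.observe())
E
```

```text
top {'fx': 624.5386128555638, 'fy': 624.5386128555638, 'cx': 318.68987049085916, 'cy': 237.64227172210516, 'R': array([[ 0.01781944, -0.99979595, -0.00951469],
       [-0.98969634, -0.01628566, -0.14225308],
       [ 0.1420691 ,  0.01195152, -0.98978459]]), 't': array([-0.09422515,  0.56535257,  1.46096482])}
scene {'fx': 522.7092062990848, 'fy': 522.7092062990848, 'cx': 318.4867930657708, 'cy': 232.90382621230614, 'R': array([[-0.76829822, -0.64004918,  0.00740867],
       [-0.48268846,  0.57172724, -0.66343034],
       [ 0.4203923 , -0.51328843, -0.74820138]]), 't': array([0.36886601, 0.37909409, 0.85354578])}
{'time': 0.1, 'qpos': array([ 1.16800893e+00,  3.42650468e-01,  1.52487896e+00, -2.43967102e-05,
        1.27539362e+00, -1.45962588e-01]), 'qvel': array([-0.00044536, -0.00218445, -0.0030116 , -0.00067785,  0.00103758,
       -0.00019136]), 'joint_efforts': array([ 3.03854620e-03, -4.31999052e+01, -2.44696641e+01,  7.20078265e-02,
        5.25800907e-02, -3.03354909e-05]), 'tool_pos': array([0.13318666, 0.50747089, 0.22613064]), 'tool_rot': array([-3.14027302e+00, -1.70416119e-04,  2.88477485e+00]), 'contact_force': array([-0.11522116,  0.81684945,  0.50139021]), 'torque': array([-0.0245732 ,  0.00627505,  0.0328538 ]), 'grip_force': 0.0, 'opening': 0.0919229904473005}
```

View pics/top0.png

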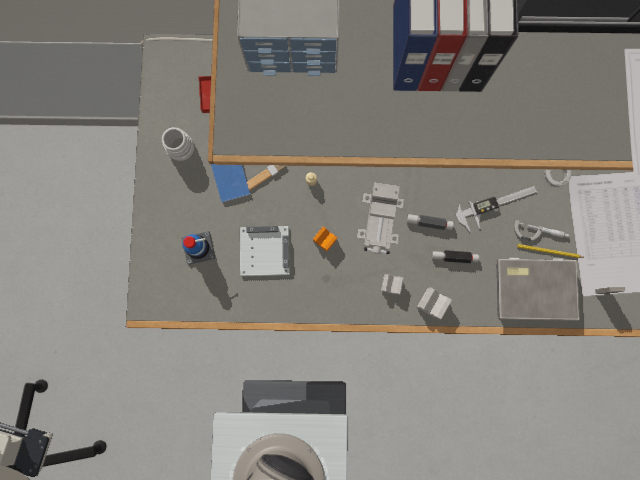

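View pics/scene0.png

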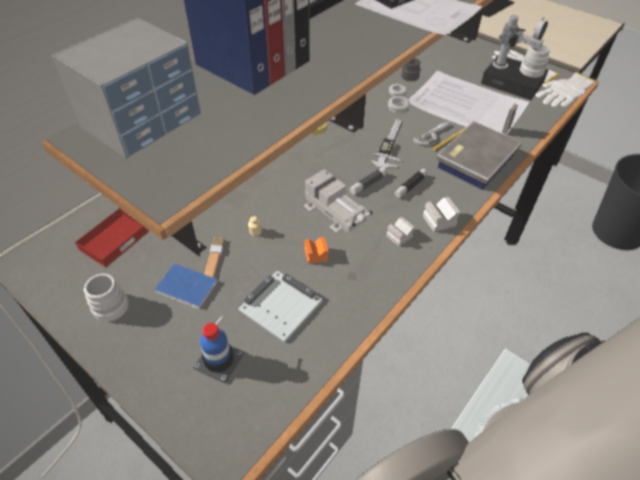

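The top view shows the fixture at (265,251), with its far stop at (262,229) and side stop at (285,250), and the can cap at (190,243). There are three V-block candidates: orange (325,239), excluded by its colour; grey small (392,285); and grey larger (434,303). The smaller grey one at (392,285) fits. I'll confirm it in a crop and measure.

```bash
python3 - <<'E'
from h import *
im=cv2.imread('pics/top0.png'); m=np.load('pics/top0.npz')
a=cv2.resize(im[260:330,370:460],None,fx=6,fy=6,interpolation=cv2.INTER_CUBIC)
b=cv2.resize(im[215:285,175:300],None,fx=6,fy=6,interpolation=cv2.INTER_CUBIC)[:420,:]
out=np.zeros((580,800,3),np.uint8)
out[:280,:360]=cv2.resize(a,(360,280)); c=cv2.resize(b,(536,300)); out[280:,:536]=c; cv2.imwrite('pics/crop0.png',out)
for n,uv,z in[('vb',(392,283),.034),('big',(434,301),.04),('cap',(190,243),.114),('fixTL',(242,228),.01),('fixBL',(240,276),.01),('fixBR',(289,275),.01),('fixTR',(289,227),.01),('orange',(325,239),.03),('front edge',(320,328),0),('shelf edge',(320,161),.3),('shelf edge',(320,161),.5),('bk',(456,257),0.02),('brass',(311,180),.04)]:
    print(n,ray(m,uv,z)[0].round(3))
# shelf height: same edge corner seen in top (213,158) and scene (163,235)
s=np.load('pics/scene0.npz')
for z in np.arange(.2,.6,.05): print(round(z,2),ray(m,(213,160),z)[0].round(3),proj(s,ray(m,(213,160),z)).round(0))
E
```

```text
vb [ 0.461 -0.261  0.034]
big [ 0.42 -0.36  0.04]
cap [0.539 0.208 0.114]
fixTL [0.592 0.105 0.01 ]
fixBL [0.474 0.106 0.01 ]
fixBR [ 0.478 -0.014  0.01 ]
fixTR [ 0.596 -0.011  0.01 ]
orange [ 0.565 -0.1    0.03 ]
front edge [ 0.352 -0.091  0.   ]
shelf edge [ 0.686 -0.088  0.3  ]
shelf edge [ 0.632 -0.09   0.5  ]
bk [ 0.528 -0.417  0.02 ]
brass [ 0.708 -0.063  0.04 ]
0.2 [0.712 0.148 0.2  ] [[166. 226.]]
0.25 [0.698 0.138 0.25 ] [[169. 207.]]
0.3 [0.685 0.129 0.3  ] [[173. 186.]]
0.35 [0.671 0.119 0.35 ] [[177. 163.]]
0.4 [0.658 0.11  0.4  ] [[181. 138.]]
0.45 [0.644 0.101 0.45 ] [[186. 110.]]
0.5 [0.631 0.091 0.5  ] [[191.  79.]]
0.55 [0.617 0.082 0.55 ] [[197.  45.]]
```

View pics/crop0.png

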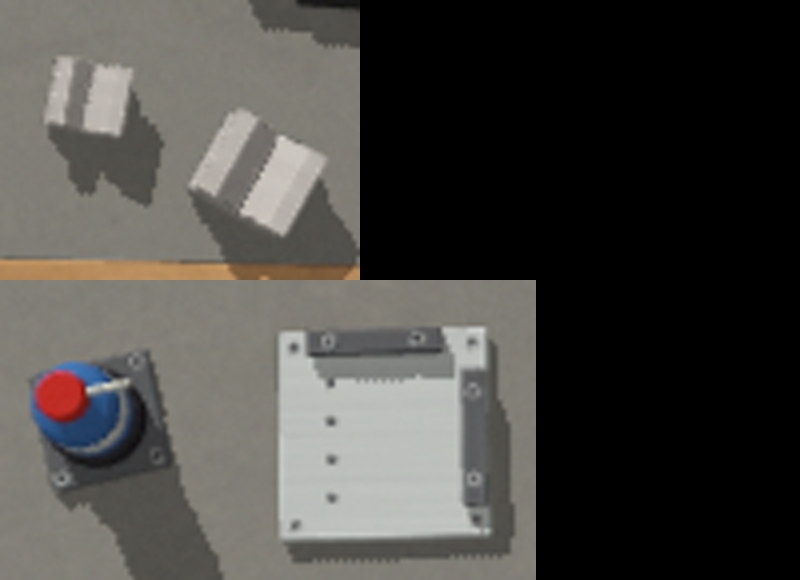

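In the crop, the small grey block is at top left, with its groove close to world x and a yaw of about -7°. The larger grey block is to its right, so the smaller one is confirmed. The lower part shows the can, with the cap and nozzle pointing to the fixture corner, and the plate with its far and side stops.

I'll go to a viewpoint near the cap and fixture.

arm_command(moves=[[[-0.04, -0.021, 0], [0, 0, -0.05], 0.03], [[-0.08, -0.042, 0], [0, 0, -0.1], 0.0], [[-0.12, -0.063, 0], [0, 0, -0.15], 0.0], [[-0.16, -0.084, 0], [0, 0, -0.2], 0.0], [[-0.2, -0.105, 0], [0, 0, -0.25], 0.0]])

```text
time: 0.6
tool_pos: [0.301, 0.354, 0.2265]
tool_rot: [-3.141, -0.0, 3.137]
contact_force: [0.5, 0.2, 0.6]
opening: 0.0564
grip_force: 0.0
```

```bash
cat >> h.py <<'E'
from scipy.spatial.transform import Rotation as Ro
def plan(p,yaw):
    s=robot.observe(); R0=Ro.from_euler('xyz',s['tool_rot']); R1=Ro.from_euler('xyz',[np.pi,0,yaw])
    print('t',round(s['time'],2),'pos',s['tool_pos'].round(4),'rot',s['tool_rot'].round(3),'F',s['contact_force'].round(1),'open',round(s['opening'],4),'grip',round(s['grip_force'],1))
    print('shift',(R0.inv().apply(np.array(p)-s['tool_pos'])).round(4),'turn',(R0.inv()*R1).as_rotvec().round(4))
E
python3 - <<'E'
from h import *
plan([.47,.2,.23],np.pi)
E
```

```text
t 0.6 pos [0.301  0.354  0.2265] rot [-3.141 -0.     3.137] F [0.5 0.2 0.6] open 0.0564 grip 0.0
shift [-0.1697 -0.1533 -0.0035] turn [-0.0002 -0.0002 -0.0044]
```

arm_command(moves=[[[-0.034, -0.031, 0], [0, 0, -0.004], 0.0], [[-0.068, -0.062, 0], [0, 0, -0.004], 0.0], [[-0.102, -0.093, 0], [0, 0, -0.004], 0.0], [[-0.136, -0.124, 0], [0, 0, -0.004], 0.0], [[-0.17, -0.155, 0], [0, 0, -0.004], 0.0]])

```text
time: 1.1
tool_pos: [0.47, 0.1977, 0.2265]
tool_rot: [3.142, -0.001, 3.139]
contact_force: [0.7, 0.6, -0.5]
opening: 0.0166
grip_force: 0.0
```

```bash
python3 - <<'E'
from h import *
im,m=snap('wrist','w1'); plan([.54,.208,.14],np.pi)
print(m)
E
```

```text
t 1.15 pos [0.4749 0.1933 0.2263] rot [-3.139e+00  3.000e-03  3.135e+00] F [ 5.  -3.7  0.2] open 0.0123 grip 0.0
shift [-0.0647  0.0154  0.0865] turn [-0.0028  0.0032 -0.0064]
{'fx': 333.51287933739843, 'fy': 333.51287933739843, 'cx': 323.0767426616244, 'cy': 243.60742948025828, 'R': array([[ 2.50310660e-03,  9.99996696e-01,  5.84736473e-04],
       [ 9.57954006e-01, -2.56563640e-03,  2.86910335e-01],
       [ 2.86910887e-01, -1.58016505e-04, -9.57957263e-01]]), 't': array([-0.19859196, -0.48489524,  0.25651378])}
```

View pics/w1.png

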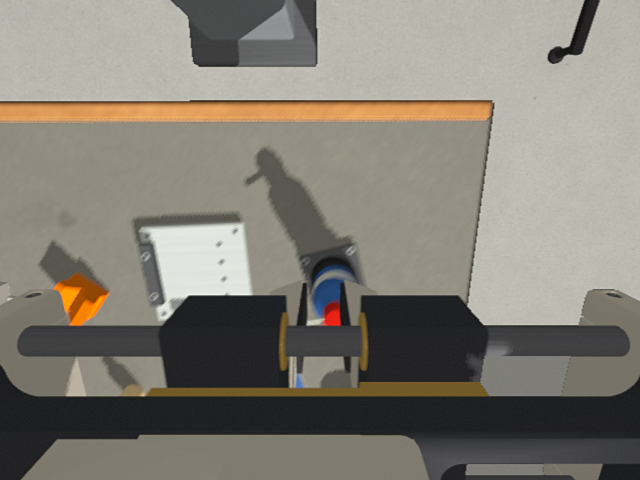

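The wrist view shows the plate at (190,265) and the red cap at (332,315), partly hidden by the fingers. I'll get the cap centre by mask from the top view.

```bash
python3 - <<'E'
from h import *
im=cv2.imread('pics/top0.png').astype(int); m=np.load('pics/top0.npz'); s=np.load('pics/scene0.npz')
def red(im,box):
    x0,y0,x1,y1=box; c=im[y0:y1,x0:x1]; k=((c[...,2]>130)&(c[...,1]<70)&(c[...,0]<70)).astype(np.uint8)
    ys,xs=np.nonzero(k); return (xs.min()+x0,xs.max()+x0,ys.min()+y0,ys.max()+y0,len(xs)),(xs.mean()+x0,ys.mean()+y0)
b,c=red(im,(175,225,215,265)); print(b,c,ray(m,c,.112)[0])
im2=cv2.imread('pics/scene0.png').astype(int); b,c2=red(im2,(195,315,230,350)); print(b,c2,proj(s,ray(m,c,.112)))
plan([*ray(m,c,.112)[0][:2],.14],np.pi)
E
```

```text
(np.int64(184), np.int64(194), np.int64(237), np.int64(246), 89) (np.float64(188.85393258426967), np.float64(241.56179775280899)) [0.54259131 0.21164775 0.112     ]
(np.int64(204), np.int64(217), np.int64(324), np.int64(337), 138) (np.float64(210.2173913043478), np.float64(330.1014492753623)) [[211.12410767 329.24520094]]
t 1.15 pos [0.4749 0.1933 0.2263] rot [-3.139e+00  3.000e-03  3.135e+00] F [ 5.  -3.7  0.2] open 0.0123 grip 0.0
shift [-0.0673  0.0191  0.0865] turn [-0.0028  0.0032 -0.0064]
```

arm_command(moves=[[[-0.02, 0.005, 0.0], [0, 0, 0], 0.0], [[-0.04, 0.01, 0.01], [0, 0, 0], 0.0], [[-0.07, 0.015, 0.03], [0, 0, 0], 0.0], [[-0.07, 0.015, 0.06], [0, 0, 0], 0.0], [[-0.07, 0.015, 0.075], [0, 0, 0], 0.0]])

```text
time: 1.65
tool_pos: [0.5381, 0.2139, 0.1485]
tool_rot: [-3.141, -0.004, 3.138]
contact_force: [0.0, -0.5, -0.8]
opening: 0.0005
grip_force: 0.0
```

arm_command(moves=[[[0, 0, 0.008], [0, 0, 0], 0.0], [[0, 0, 0.015], [0, 0, 0], 0.0], [[0, 0, 0.02], [0, 0, 0], 0.0], [[0, 0, 0.02], [0, 0, 0], 0.0], [[0, 0, 0.02], [0, 0, 0], 0.0]])

```text
time: 2.15
tool_pos: [0.5394, 0.2142, 0.1324]
tool_rot: [3.141, 0.001, 3.139]
contact_force: [0.3, -0.2, 0.7]
opening: 0.0004
grip_force: 0.0
```

```bash
python3 - <<'E'
from h import *
plan([.5425,.211,.114],np.pi)
E
```

```text
t 2.15 pos [0.5394 0.2142 0.1324] rot [3.141e+00 1.000e-03 3.139e+00] F [ 0.3 -0.2  0.7] open 0.0004 grip 0.0
shift [-0.0031 -0.0032  0.0184] turn [ 0.0004  0.0012 -0.0027]
```

Correct laterally and descend onto the cap (expected at 0.114; bottom at 0.108).

arm_command(moves=[[[-0.003, -0.003, 0.008], [0, 0, 0], 0.0], [[-0.003, -0.003, 0.014], [0, 0, 0], 0.0], [[-0.003, -0.003, 0.019], [0, 0, 0], 0.0], [[-0.003, -0.003, 0.023], [0, 0, 0], 0.0], [[-0.003, -0.003, 0.023], [0, 0, 0], 0.0]])

```text
time: 2.65
tool_pos: [0.5422, 0.2109, 0.1091]
tool_rot: [-3.141, 0.0, 3.139]
contact_force: [-1.7, -1.8, 5.3]
opening: 0.0005
grip_force: 2.8
```

arm_command(moves=[[[0, 0, 0.002], [0, 0, 0], 0.0], [[0, 0, 0.003], [0, 0, 0], 0.0], [[0, 0, 0.004], [0, 0, 0], 0.0], [[0, 0, 0.004], [0, 0, 0], 0.0], [[0, 0, 0.004], [0, 0, 0], 0.0]])

```text
time: 3.15
tool_pos: [0.5423, 0.2109, 0.1084]
tool_rot: [-3.142, 0.003, 3.139]
contact_force: [-8.8, -3.7, 26.3]
opening: 0.0004
grip_force: 13.4
```

Bottomed out (26 N, no further travel). Rise, check the cap springs back, then head to the block.

arm_command(moves=[[[0, 0, -0.005], [0, 0, 0], 0.0], [[0, 0, -0.015], [0, 0, 0], 0.0], [[0, 0, -0.035], [0, 0, 0], 0.0], [[0, 0, -0.07], [0, 0, 0], 0.04], [[0, 0, -0.1], [0, 0, 0], 0.09]])

```text
time: 3.65
tool_pos: [0.5418, 0.2113, 0.2058]
tool_rot: [3.141, -0.001, 3.139]
contact_force: [0.3, -0.4, 0.4]
opening: 0.0121
grip_force: 0.0
```

arm_command(moves=[[[0.01, -0.045, 0], [0, 0, 0], 0.09], [[0.02, -0.09, 0], [0, 0, 0], 0.09], [[0.03, -0.135, 0], [0, 0, 0], 0.09], [[0.04, -0.18, 0], [0, 0, 0], 0.09], [[0.05, -0.225, 0], [0, 0, 0], 0.09]])

```text
time: 4.15
tool_pos: [0.4907, -0.0151, 0.2047]
tool_rot: [3.141, -0.0, 3.139]
contact_force: [0.5, -0.8, -0.1]
opening: 0.0518
grip_force: 0.0
```

arm_command(moves=[[[0.005, -0.045, 0], [0, 0, 0.02], 0.09], [[0.01, -0.09, 0], [0, 0, 0.05], 0.09], [[0.015, -0.135, 0], [0, 0, 0.08], 0.09], [[0.02, -0.18, 0], [0, 0, 0.1], 0.09], [[0.025, -0.215, 0], [0, 0, 0.12], 0.09]])

```text
time: 4.65
tool_pos: [0.4653, -0.231, 0.2046]
tool_rot: [3.141, 0.0, 3.017]
contact_force: [0.3, 0.1, 0.6]
opening: 0.0887
grip_force: 0.0
```

```bash
python3 - <<'E'
from h import *
plan([.461,-.261,.1],np.pi-.12)
im,m=snap('wrist','w2'); plan([.461,-.261,.1],np.pi-.12)
im,m=snap('top','top2')
c=im[225:260,175:215].astype(int);k=(c[...,0]>130)&(c[...,1]<70)&(c[...,2]<70);ys,xs=np.nonzero(k);print(len(xs),xs.mean()+175,ys.mean()+225)
E
```

```text
t 4.65 pos [ 0.4653 -0.231   0.2046] rot [3.141 0.    3.017] F [0.3 0.1 0.6] open 0.0887 grip 0.0
shift [ 0.0005 -0.0303  0.1046] turn [ 0.0001  0.     -0.0048]
t 4.7 pos [ 0.4649 -0.2354  0.2045] rot [-3.139  0.     3.014] F [-0.3 -4.7  1.3] open 0.0895 grip 0.0
shift [ 0.0006 -0.0256  0.1045] turn [-0.0029  0.0003 -0.008 ]
89 188.85393258426967 241.56179775280899
```

View pics/w2.png

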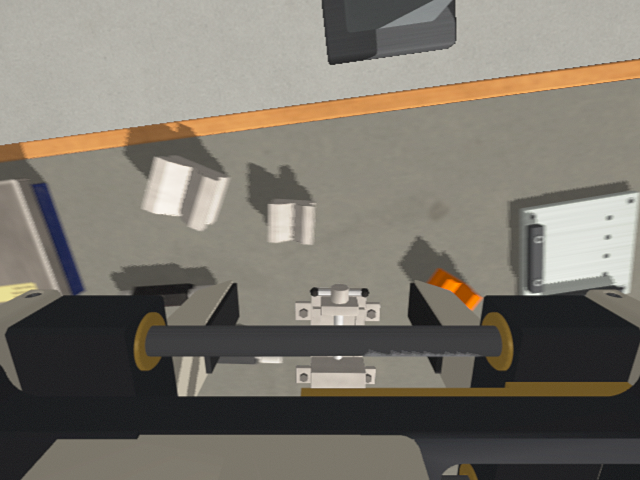

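The cap is back up, with the mask identical to before. The wrist view shows the small block at (290,222), almost square in the image, the larger one at (187,192), and the vise, plate and orange block further off. Refine the block pose.

```bash
python3 - <<'E'
from h import *
im=cv2.imread('pics/w2.png'); m=np.load('pics/w2.npz')
g=cv2.cvtColor(im,cv2.COLOR_BGR2GRAY)[185:260,250:330]
k=(g>140).astype(np.uint8); k=cv2.morphologyEx(k,cv2.MORPH_CLOSE,np.ones((5,5)))
cs,_=cv2.findContours(k,cv2.RETR_EXTERNAL,cv2.CHAIN_APPROX_NONE); c=max(cs,key=cv2.contourArea)[:,0]+[250,185]
W=ray(m,c,.034)[:,:2]
r=cv2.minAreaRect((W*1000).astype(np.float32)); print(r); print((cv2.boxPoints(r)).round(1)); print('px',c.min(0),c.max(0))
a=cv2.resize(im[185:260,250:330],None,fx=7,fy=7,interpolation=cv2.INTER_CUBIC); cv2.imwrite('pics/crop2.png',a)
E
```

```text
((458.4892578125, -274.2190246582031), (28.66649055480957, 42.72460174560547), 79.8259048461914)
[[ 434.9 -284.6]
 [ 477.  -292.1]
 [ 482.  -263.9]
 [ 440.  -256.3]]
px [266 203] [295 243]
```

View pics/crop2.png

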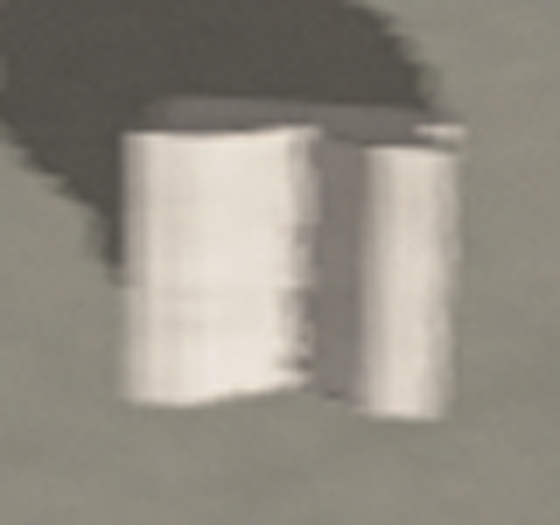

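The crop shows the block's top face with corners at about (267.6,204), (315.8,206), (313.5,244) and (267.8,242).

```bash
python3 - <<'E'
from h import *
m=np.load('pics/w2.npz')
W=ray(m,[(267.6,204),(315.8,205.5),(313.5,244),(267.8,242)],.034)[:,:2]; print(W.round(4)); c=W.mean(0)
e=lambda a,b:(np.linalg.norm(W[b]-W[a]).round(4),np.degrees(np.arctan2(*(W[b]-W[a])[::-1])).round(1))
print(c,e(0,3),e(1,2),e(0,1),e(3,2))
mt=np.load('pics/top0.npz'); print(proj(mt,np.r_[c,.034]))
plan([*c,.1],np.pi-.12)
E
```

```text
[[ 0.4375 -0.2835]
 [ 0.445  -0.2362]
 [ 0.4844 -0.2437]
 [ 0.4764 -0.2901]]
[ 0.46084047 -0.26338583] (np.float64(0.0394), np.float64(-9.6)) (np.float64(0.0401), np.float64(-10.9)) (np.float64(0.0479), np.float64(81.1)) (np.float64(0.047), np.float64(80.3))
[[392.89623254 283.22095529]]
t 4.75 pos [ 0.4652 -0.2325  0.2043] rot [-3.141 -0.     3.014] F [ 0.3  0.4 -0.1] open 0.0899 grip 0.0
shift [ 0.0003 -0.0311  0.1044] turn [-0.0008 -0.0001 -0.0079]
```

arm_command(moves=[[[0, -0.015, 0.02], [0, 0, 0.02], 0.068], [[0, -0.031, 0.05], [0, 0, 0.045], 0.068], [[0, -0.031, 0.09], [0, 0, 0.045], 0.068], [[0, -0.031, 0.125], [0, 0, 0.045], 0.068], [[0, -0.031, 0.145], [0, 0, 0.045], 0.068]])

```text
time: 5.25
tool_pos: [0.4609, -0.2576, 0.0569]
tool_rot: [3.139, -0.004, 2.974]
contact_force: [0.1, 0.4, -0.2]
opening: 0.0681
grip_force: 0.0
```

```bash
python3 - <<'E'
from h import *
plan([.461,-.263,.016],np.pi-.17)
E
```

```text
t 5.25 pos [ 0.4609 -0.2576  0.0569] rot [ 3.139 -0.004  2.974] F [ 0.1  0.4 -0.2] open 0.0681 grip 0.0
shift [-0.0011 -0.0055  0.0409] turn [ 0.0026 -0.0038  0.0025]
```

arm_command(moves=[[[0, -0.003, 0.015], [0, 0, 0], 0.068], [[0, -0.003, 0.03], [0, 0, 0], 0.068], [[0, -0.003, 0.041], [0, 0, 0], 0.068], [[0, -0.003, 0.041], [0, 0, 0], 0.068], [[0, -0.003, 0.041], [0, 0, 0], 0.068]])

```text
time: 5.75
tool_pos: [0.4618, -0.2621, 0.0189]
tool_rot: [3.141, 0.0, 2.974]
contact_force: [-0.1, -0.8, 0.2]
opening: 0.0679
grip_force: 0.0
```

arm_command(squeeze=25, moves=[[[0, 0, 0], [0, 0, 0], 0.06], [[0, 0, 0], [0, 0, 0], 0.05], [[0, 0, 0], [0, 0, 0], 0.046], [[0, 0, 0], [0, 0, 0], 0.04], [[0, 0, 0], [0, 0, 0], 0.035]])

```text
time: 6.25
tool_pos: [0.4617, -0.2624, 0.0191]
tool_rot: [-3.142, 0.0, 2.974]
contact_force: [0.2, 0.7, 3.7]
opening: 0.0433
grip_force: 25.0
```

```bash
python3 - <<'E'
from h import *
plan([.461,-.263,.016],np.pi-.17)
E
```

```text
t 6.25 pos [ 0.4617 -0.2624  0.0191] rot [-3.142  0.     2.974] F [0.2 0.7 3.7] open 0.0433 grip 25.0
shift [ 0.0006 -0.0007  0.0031] turn [-0.      0.0004  0.0022]
```

arm_command(moves=[[[0, 0, -0.01], [0, 0, 0], 0.035], [[0, 0, -0.03], [0, 0, 0], 0.035], [[0, 0, -0.06], [0, 0, 0], 0.035], [[0, 0, -0.09], [0, 0, 0], 0.035], [[0, 0, -0.1], [0, 0, 0], 0.035]])

```text
time: 6.75
tool_pos: [0.4627, -0.2633, 0.1217]
tool_rot: [-3.139, 0.004, 2.974]
contact_force: [-0.4, -0.2, -3.1]
opening: 0.0435
grip_force: 25.0
```

```bash
python3 - <<'E'
from h import *
for f,(x0,y0,x1,y1),z,th in(('top0',(232,218,300,284),.01,150),('w2',(505,180,639,292),.01,150),('w1',(125,205,262,300),.01,150)):
    im=cv2.imread(f'pics/{f}.png'); m=np.load(f'pics/{f}.npz'); g=cv2.cvtColor(im,cv2.COLOR_BGR2GRAY)[y0:y1,x0:x1]
    k=(g>th).astype(np.uint8); k=cv2.morphologyEx(k,cv2.MORPH_CLOSE,np.ones((5,5))); k=cv2.morphologyEx(k,cv2.MORPH_OPEN,np.ones((3,3)))
    cs,_=cv2.findContours(k,cv2.RETR_EXTERNAL,cv2.CHAIN_APPROX_NONE); c=max(cs,key=cv2.contourArea)[:,0]+[x0,y0]
    W=(ray(m,c,z)[:,:2]*1000)
    r=cv2.minAreaRect(W.astype(np.float32)); print(f,r,cv2.boxPoints(r).round(1).tolist())
    # edge fits: left(+y) right(-y) near(-x)
    h=cv2.convexHull(W.astype(np.float32))[:,0]; d=np.roll(h,-1,0)-h; L=np.linalg.norm(d,axis=1)
    for i in np.argsort(-L)[:7]: print('  ',h[i].round(1),L[i].round(1),np.degrees(np.arctan2(d[i,1],d[i,0])).round(2))
plan([.56,.026,.12],np.pi+.03)
E
```

```text
top0 ((537.5928955078125, 54.23680114746094), (117.63014221191406, 107.25106811523438), 2.049220085144043) [[476.8999938964844, 105.69999694824219], [480.70001220703125, -1.5], [598.2999877929688, 2.700000047683716], [594.5, 109.9000015258789]]
   [568.8   8.3] 93.0 73.85
   [589.5 109.8] 84.0 -177.95
   [490.2  -1.1] 64.1 5.86
   [479.   86.3] 58.5 -89.03
   [505.5 106.7] 24.5 -177.95
   [554.    5.4] 15.1 10.87
   [480.2  13.2] 14.8 -79.54
w2 ((537.2913208007812, 49.24962615966797), (116.57169342041016, 121.78633117675781), 2.417459726333618) [[476.5, 107.5999984741211], [481.6000061035156, -14.0], [598.0999755859375, -9.100000381469727], [593.0, 112.5]]
   [572.1   2.8] 99.9 78.55
   [477.4  87. ] 97.0 -87.58
   [484.2 -13.9] 89.4 10.8
   [589.3 110.5] 60.4 -179.34
   [522.  108.9] 30.9 -171.93
   [476.9 100.4] 13.4 -88.03
   [491.4 104.5] 7.8 -171.93
w1 ((526.7291259765625, 48.59459686279297), (93.59053039550781, 120.747314453125), 2.9556071758270264) [[476.8999938964844, 106.5], [483.1000061035156, -14.100000381469727], [576.5999755859375, -9.300000190734863], [570.2999877929688, 111.30000305175781]]
   [477.5 104.1] 96.3 -87.34
   [487.9 -13.9] 87.9 9.56
   [574.7  27.9] 82.2 94.55
   [556.1 110.6] 60.8 -177.04
   [482.    7.9] 19.8 -86.72
   [574.6   8.1] 14.8 89.84
   [495.4 107.4] 9.6 -177.04
t 6.75 pos [ 0.4627 -0.2633  0.1217] rot [-3.139  0.004  2.974] F [-0.4 -0.2 -3.1] open 0.0435 grip 25.0
shift [-0.0476  0.3015  0.0013] turn [-0.0027  0.0041 -0.1978]
```

arm_command(moves=[[[-0.006, 0.04, 0], [0, 0, -0.03], 0.035], [[-0.012, 0.08, 0], [0, 0, -0.07], 0.035], [[-0.018, 0.12, 0], [0, 0, -0.11], 0.035], [[-0.024, 0.16, 0], [0, 0, -0.16], 0.035], [[-0.028, 0.2, 0], [0, 0, -0.21], 0.035]])

```text
time: 7.25
tool_pos: [0.5225, -0.0683, 0.118]
tool_rot: [3.141, -0.001, -3.098]
contact_force: [0.9, -0.6, -2.8]
opening: 0.0436
grip_force: 25.0
```

```bash
python3 - <<'E'
from h import *
plan([.5537,.0367,.07],np.pi+.042)
E
```

```text
t 7.25 pos [ 0.5225 -0.0683  0.118 ] rot [ 3.141e+00 -1.000e-03 -3.098e+00] F [ 0.9 -0.6 -2.8] open 0.0436 grip 25.0
shift [-0.0359  0.1035  0.048 ] turn [ 0.0004 -0.001   0.002 ]
```

arm_command(moves=[[[-0.012, 0.035, 0], [0, 0, 0], 0.035], [[-0.024, 0.07, 0], [0, 0, 0], 0.035], [[-0.036, 0.103, 0.015], [0, 0, 0], 0.035], [[-0.036, 0.103, 0.035], [0, 0, 0], 0.035], [[-0.036, 0.103, 0.048], [0, 0, 0], 0.035]])

```text
time: 7.75
tool_pos: [0.553, 0.0356, 0.0686]
tool_rot: [3.141, -0.003, -3.097]
contact_force: [-0.2, -0.6, -2.5]
opening: 0.0434
grip_force: 25.0
```

```bash
python3 - <<'E'
from h import *
im,m=snap('wrist','w3'); 
plan([.5537,.0367,.03],np.pi+.042)
C=np.array([.585,.006]);r=.042;R=np.array([[np.cos(r),-np.sin(r)],[np.sin(r),np.cos(r)]])
s=robot.observe(); print('tool in fixture', (R.T@(s['tool_pos'][:2]-C)).round(4))
t,mt=snap('top','top3'); sc,_=snap('scene','s3')
o=np.zeros((560,800,3),np.uint8); o[:360,:480]=cv2.resize(im[:,:,::-1],(480,360)); o[:280,480:]=cv2.resize(t[200:290,225:325,::-1],(320,280),interpolation=2)
o[280:,480:]=cv2.resize(sc[230:350,200:340,::-1],(320,280),interpolation=2); cv2.imwrite('pics/c3.png',o)
E
```

```text
t 7.8 pos [0.5519 0.0349 0.0669] rot [ 3.141 -0.006 -3.099] F [-1.7  0.3 -4.4] open 0.0433 grip 25.0
shift [-0.0021  0.0017  0.0369] turn [ 0.0006 -0.006   0.001 ]
tool in fixture [-0.0319  0.0303]
```

View pics/c3.png

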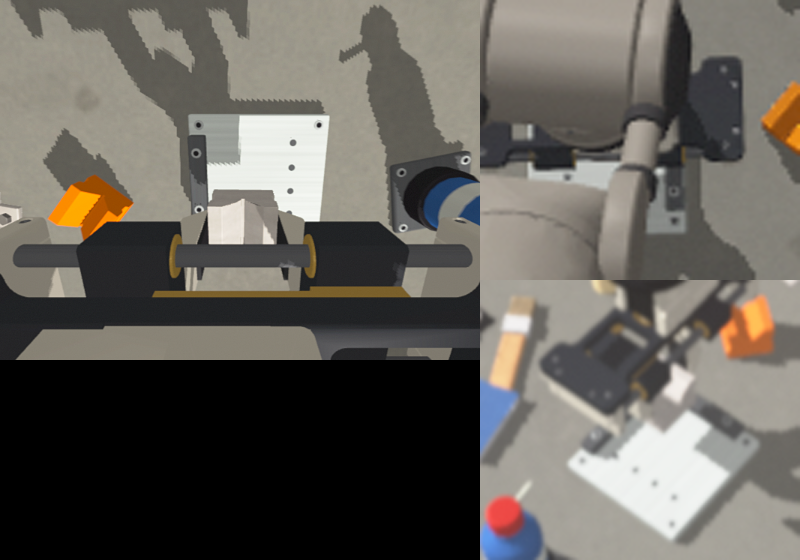

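The wrist view shows the block held level over the plate, with the side stop left of it at (197,175) in the crop and the can clear on the right. Descend.

arm_command(moves=[[[0, 0, 0.012], [0, 0, 0], 0.035], [[0, 0, 0.024], [0, 0, 0], 0.035], [[0, 0, 0.032], [0, 0, 0], 0.035], [[0, 0, 0.036], [0, 0, 0], 0.035], [[0, 0, 0.037], [0, 0, 0], 0.035]])

```text
time: 8.4
tool_pos: [0.5539, 0.0344, 0.0331]
tool_rot: [3.141, -0.001, -3.1]
contact_force: [-0.1, -0.9, -2.6]
opening: 0.0435
grip_force: 25.0
```

arm_command(moves=[[[0, 0, 0.001], [0, 0, 0], 0.035], [[0, 0, 0.002], [0, 0, 0], 0.035], [[0, 0, 0.003], [0, 0, 0], 0.035], [[0, 0, 0.003], [0, 0, 0], 0.035], [[0, 0, 0.003], [0, 0, 0], 0.035]])

```text
time: 8.9
tool_pos: [0.5543, 0.0346, 0.0308]
tool_rot: [3.142, 0.0, -3.099]
contact_force: [-0.7, -0.0, -2.4]
opening: 0.0436
grip_force: 25.0
```

arm_command(moves=[[[0, 0, 0.001], [0, 0, 0], 0.035], [[0, 0, 0.002], [0, 0, 0], 0.035], [[0, 0, 0.003], [0, 0, 0], 0.035], [[0, 0, 0.003], [0, 0, 0], 0.035], [[0, 0, 0.003], [0, 0, 0], 0.035]])

```text
time: 9.4
tool_pos: [0.5543, 0.0346, 0.029]
tool_rot: [-3.142, 0.001, -3.099]
contact_force: [-3.6, -0.1, 8.8]
opening: 0.0435
grip_force: 25.0
```

On the plate. Slide towards the far stop (tool -x).

arm_command(moves=[[[-0.002, 0, 0], [0, 0, 0], 0.035], [[-0.004, 0, 0], [0, 0, 0], 0.035], [[-0.006, 0, 0], [0, 0, 0], 0.035], [[-0.007, 0, 0], [0, 0, 0], 0.035], [[-0.008, 0, 0], [0, 0, 0], 0.035]])

```text
time: 9.9
tool_pos: [0.5619, 0.0349, 0.0291]
tool_rot: [-3.142, -0.0, -3.099]
contact_force: [-4.8, 0.3, 10.7]
opening: 0.0434
grip_force: 25.0
```

arm_command(moves=[[[-0.001, 0, 0], [0, 0, 0], 0.035], [[-0.002, 0, 0], [0, 0, 0], 0.035], [[-0.003, 0, 0], [0, 0, 0], 0.035], [[-0.003, 0, 0], [0, 0, 0], 0.035], [[-0.003, 0, 0], [0, 0, 0], 0.035]])

```text
time: 10.4
tool_pos: [0.5647, 0.035, 0.0291]
tool_rot: [-3.141, -0.0, -3.099]
contact_force: [-5.9, 0.5, 10.9]
opening: 0.0435
grip_force: 25.0
```

arm_command(moves=[[[-0.001, 0, 0], [0, 0, 0], 0.035], [[-0.001, 0, 0], [0, 0, 0], 0.035], [[-0.002, 0, 0], [0, 0, 0], 0.035], [[-0.002, 0, 0], [0, 0, 0], 0.035], [[-0.002, 0, 0], [0, 0, 0], 0.035]])

```text
time: 10.9
tool_pos: [0.5648, 0.035, 0.0291]
tool_rot: [-3.141, -0.004, -3.099]
contact_force: [-11.2, -1.5, 16.7]
opening: 0.0436
grip_force: 25.0
```

arm_command(moves=[[[-0.001, 0, 0], [0, 0, 0], 0.035], [[-0.001, 0, 0], [0, 0, 0], 0.035], [[-0.002, 0, 0], [0, 0, 0], 0.035], [[-0.002, 0, 0], [0, 0, 0], 0.035], [[-0.002, 0, 0], [0, 0, 0], 0.035]])

```text
time: 11.4
tool_pos: [0.565, 0.035, 0.0291]
tool_rot: [-3.141, -0.008, -3.098]
contact_force: [-18.1, -1.9, 21.5]
opening: 0.0435
grip_force: 25.0
```

Far stop contacted. Ease off slightly, then slide towards the side stop (tool -y).

arm_command(moves=[[[0.002, 0, 0], [0, 0, 0], 0.035], [[0.003, -0.001, 0], [0, 0, 0], 0.035], [[0.003, -0.002, 0], [0, 0, 0], 0.035], [[0.003, -0.004, 0], [0, 0, 0], 0.035], [[0.003, -0.005, 0], [0, 0, 0], 0.035]])

```text
time: 11.9
tool_pos: [0.5649, 0.032, 0.0291]
tool_rot: [3.139, -0.002, -3.099]
contact_force: [-8.3, 8.5, 12.9]
opening: 0.0434
grip_force: 25.0
```

arm_command(moves=[[[0, -0.001, 0], [0, 0, 0], 0.035], [[0, -0.002, 0], [0, 0, 0], 0.035], [[0, -0.003, 0], [0, 0, 0], 0.035], [[0, -0.003, 0], [0, 0, 0], 0.035], [[0, -0.003, 0], [0, 0, 0], 0.035]])

```text
time: 12.4
tool_pos: [0.5651, 0.029, 0.0291]
tool_rot: [3.139, -0.002, -3.099]
contact_force: [-8.7, 8.6, 13.8]
opening: 0.0438
grip_force: 25.0
```

arm_command(moves=[[[0, -0.001, 0], [0, 0, 0], 0.035], [[0, -0.001, 0], [0, 0, 0], 0.035], [[0, -0.002, 0], [0, 0, 0], 0.035], [[0, -0.002, 0], [0, 0, 0], 0.035], [[0, -0.002, 0], [0, 0, 0], 0.035]])

```text
time: 12.9
tool_pos: [0.5652, 0.027, 0.0291]
tool_rot: [3.139, -0.002, -3.099]
contact_force: [-8.5, 9.0, 13.1]
opening: 0.0438
grip_force: 25.0
```

arm_command(moves=[[[0, -0.001, 0], [0, 0, 0], 0.035], [[0, -0.001, 0], [0, 0, 0], 0.035], [[0, -0.002, 0], [0, 0, 0], 0.035], [[0, -0.002, 0], [0, 0, 0], 0.035], [[0, -0.002, 0], [0, 0, 0], 0.035]])

```text
time: 13.4
tool_pos: [0.5652, 0.0265, 0.0291]
tool_rot: [3.137, -0.002, -3.099]
contact_force: [-7.2, 15.1, 14.5]
opening: 0.0434
grip_force: 25.0
```

arm_command(moves=[[[0, -0.001, 0], [0, 0, 0], 0.035], [[0, -0.001, 0], [0, 0, 0], 0.035], [[0, -0.002, 0], [0, 0, 0], 0.035], [[-0.001, -0.002, 0], [0, 0, 0], 0.035], [[-0.002, -0.002, 0], [0, 0, 0], 0.035]])

```text
time: 13.9
tool_pos: [0.5653, 0.0263, 0.0292]
tool_rot: [3.135, -0.006, -3.099]
contact_force: [-16.9, 20.4, 22.9]
opening: 0.0433
grip_force: 25.0
```

```bash
python3 - <<'E'
from h import *
plan([.565,.0265,.03],np.pi+.042); s=robot.observe(); print(s['torque'],s['tool_rot'],s['contact_force'])
E
```

```text
t 13.9 pos [0.5653 0.0263 0.0292] rot [ 3.135 -0.006 -3.099] F [-16.9  20.4  22.9] open 0.0433 grip 25.0
shift [ 0.0003  0.0002 -0.0008] turn [ 0.007  -0.0064  0.0008]
[3.73029881 2.69172699 0.21496978] [ 3.13459721 -0.00641539 -3.09877862] [-16.91914731  20.43666784  22.90738781]
```

Both stops contacted. Straighten the small tilt, then probe yaw using the moment to check squareness.

arm_command(moves=[[[0, 0, 0], [0.003, -0.003, 0], 0.035], [[0, 0, 0], [0.006, -0.005, 0], 0.035], [[0, 0, 0], [0.006, -0.005, 0], 0.035], [[0, 0, 0], [0.006, -0.005, 0], 0.035], [[0, 0, 0], [0.006, -0.005, 0], 0.035]])

```text
time: 14.4
tool_pos: [0.5653, 0.0264, 0.0291]
tool_rot: [3.141, -0.001, -3.099]
contact_force: [-14.4, 21.8, 19.3]
opening: 0.0433
grip_force: 25.0
```

```bash
cat > st.py <<'E'
from h import *
s=robot.observe(); print(s['time'],s['tool_pos'].round(4),(s['tool_rot']%(2*np.pi)).round(4),s['contact_force'].round(1),s['torque'].round(2),round(s['opening'],4))
E
python3 st.py
```

```text
14.4 [0.5653 0.0264 0.0291] [3.1405 6.282  3.1842] [-14.4  21.8  19.3] [3.93 2.32 0.25] 0.0433
```

arm_command(moves=[[[0, 0, 0], [0, 0, -0.005], 0.035], [[0, 0, 0], [0, 0, -0.01], 0.035], [[0, 0, 0], [0, 0, -0.012], 0.035], [[0, 0, 0], [0, 0, -0.012], 0.035], [[0, 0, 0], [0, 0, -0.012], 0.035]])

```text
time: 14.9
tool_pos: [0.5653, 0.0264, 0.029]
tool_rot: [3.14, -0.001, -3.088]
contact_force: [-13.9, 22.0, 19.6]
opening: 0.0435
grip_force: 25.0
```

```bash
python3 st.py
```

```text
14.9 [0.5653 0.0264 0.029 ] [3.1402 6.2821 3.1949] [-13.9  22.   19.6] [ 3.95  2.32 -0.3 ] 0.0435
```

arm_command(moves=[[[0, 0, 0], [0, 0, 0.01], 0.035], [[0, 0, 0], [0, 0, 0.02], 0.035], [[0, 0, 0], [0, 0, 0.024], 0.035], [[0, 0, 0], [0, 0, 0.024], 0.035], [[0, 0, 0], [0, 0, 0.024], 0.035]])

```text
time: 15.4
tool_pos: [0.5653, 0.0264, 0.029]
tool_rot: [3.141, -0.001, -3.109]
contact_force: [-13.6, 22.3, 19.9]
opening: 0.0434
grip_force: 25.1
```

```bash
python3 st.py
```

```text
15.4 [0.5653 0.0264 0.029 ] [3.1409 6.282  3.1739] [-13.6  22.3  19.9] [4.06 2.27 0.85] 0.0434
```

Moment crosses zero near yaw 3.189, so set that, grip firmer and press both stops a little harder.

arm_command(squeeze=45, moves=[[[0, 0, 0], [0, 0, -0.008], 0.035], [[0, 0, 0], [0, 0, -0.015], 0.035], [[-0.001, -0.001, 0], [0.001, -0.001, -0.015], 0.035], [[-0.002, -0.001, 0], [0.001, -0.002, -0.015], 0.035], [[-0.002, -0.001, 0], [0.001, -0.002, -0.015], 0.035]])

```text
time: 15.9
tool_pos: [0.5653, 0.0263, 0.029]
tool_rot: [3.14, -0.003, -3.097]
contact_force: [-19.1, 25.1, 26.2]
opening: 0.0432
grip_force: 45.0
```

arm_command(moves=[[[0, 0, 0], [0, 0, 0], 0.035], [[0, 0, 0], [0, 0, 0], 0.035], [[0, 0, 0], [0, 0, 0], 0.035], [[0, 0, 0], [0, 0, 0], 0.035], [[0, 0, 0], [0, 0, 0], 0.035]])

```text
time: 16.4
tool_pos: [0.5653, 0.0263, 0.0291]
tool_rot: [3.14, -0.003, -3.097]
contact_force: [-18.9, 25.6, 24.6]
opening: 0.0432
grip_force: 45.0
```

```bash
python3 st.py; python3 - <<'E'
from h import *
im,m=snap('wrist','w4'); t,_=snap('top','top4'); sc,_=snap('scene','s4')
o=np.zeros((600,800,3),np.uint8); o[:300,:500]=cv2.resize(im[150:330,170:470,::-1],(500,300),interpolation=2); o[:300,500:]=cv2.resize(sc[240:340,230:330,::-1],(300,300),interpolation=2)
o[300:,:500]=cv2.resize(t[160:340,160:460,::-1],(500,300),interpolation=2); cv2.imwrite('pics/c4.png',o)
E
python3 st.py
```

```text
16.4 [0.5653 0.0263 0.0291] [3.14   6.2799 3.1866] [-18.9  25.6  24.6] [ 4.42  3.36 -0.09] 0.0432
16.55 [0.5653 0.0263 0.029 ] [3.14   6.2799 3.1866] [-19.7  24.2  24.8] [ 4.44  3.35 -0.08] 0.0429
```

View pics/c4.png

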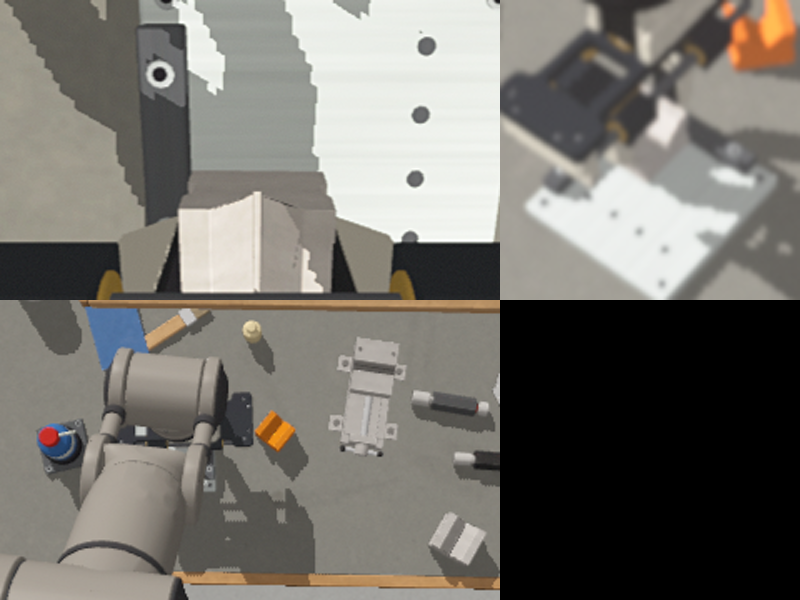

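The wrist crop shows the block against the side stop's inner face (187,175) and square to it. The top crop shows the bystanders where they were. Remove the last 0.2° of pitch, check, hand in.

arm_command(moves=[[[0, 0, 0], [0.001, -0.003, 0], 0.035], [[0, 0, 0], [0.002, -0.003, 0], 0.035], [[0, 0, 0], [0.002, -0.003, 0], 0.035], [[0, 0, 0], [0.002, -0.003, 0], 0.035], [[0, 0, 0], [0.002, -0.003, 0], 0.035]])

```text
time: 17.05
tool_pos: [0.5653, 0.0263, 0.029]
tool_rot: [-3.141, -0.0, -3.097]
contact_force: [-19.6, 24.6, 26.0]
opening: 0.043
grip_force: 45.0
```

```bash
python3 st.py; python3 -c "
from cell import robot
s=robot.observe()
f=s['contact_force']
if f[0]<-12 and f[1]>12: print(robot.hand_in())"
```

```text
17.05 [0.5653 0.0263 0.029 ] [3.1419 6.2829 3.1865] [-19.6  24.6  26. ] [ 4.56  3.34 -0.  ] 0.043
the job is handed in; nothing more can be done
None
```

The job is handed in at 17 s: I pressed the duster cap fully down and it sprang back, then set the small grey V-block square in the corner, still gripped and pressed against the far stop (about 20 N) and the side stop (about 25 N); no verdict was returned.

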